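# Load slide cassettes, shut the keeper bar, feed the carriage, select the read key

## Robot

A 7-joint arm with a two-finger parallel gripper is mounted at the origin on a cart in front of the work surface, level with it; the furniture and walls round the work are solid. World frame = base frame: x ahead of the robot, y to its left, z up, the work surface at z = 0. Lengths are in m, angles in rad, forces in N, time in s.
With the tool pointing down it reaches from about 0.4 to 0.85 m from the base axis. Payload 4.5 kg.
Tool frame: the origin (TCP) lies midway between the tips of the shut fingers; the grasp point (between the pads) lies 19 mm behind it (manip.pinch_z is the distance from the TCP to the grasp point, in m); z points along the fingers, y is the line along which they close (so a half turn about z gives the same grasp; the last joint's range is limited). The gripper opens to 85 mm and grips with 20 to 120 N. Pads are 22 mm wide; open, the fingers measure 114 mm over their backs; the gripper's body (76 mm by 85 mm) begins 54 mm behind the grasp point. The pads swing forward as they close: fully open they stand 13 mm farther back than shut.
Start: joints at [1.154, 0.689, -0.195, 1.565, 0.157, 0.902, -0.215], TCP at [0.272, -0.563, 0.231] pointing down, gripper open.
Joint ranges: [-3.01, 3.01], [-0.46, 2.08], [-1.47, 1.51], [0.13, 2.56], [-1, 4.14], [0.04, 2.09], [-2.66, 2.66]. Speed limits (rad/s): [2.57, 2.57, 3.14, 3.14, 3.14, 3.14, 3.14].

## Interface

Orientations are given as a rotation vector (axis times angle).
In Python, from bench import readout, vision, manip gives the robot as it stands.
- The arm moves only by the tool move_arm, never from a script. Its argument "commands" is one flat list of numbers, 4 for each row, row after row: the shift along the world's x, y, z in mm, then the turn about the world's z in rad. In form: [tx, ty, tz, twist, tx, ty, tz, twist, ...]. A call has 1 to 20 rows; each row shifts and turns the commanded pose from where the row before left it; what a row does not reach is not made up. A row lasts 1/12 s, in which the tool goes at most 41.7 mm and 7.16 degrees, less where a joint would pass 70% of its speed; a pose out of reach is approached as far as the arm can. A call is refused whole if a number of a shift passes 41.7 or a number of a turn 0.125, either way. A call with a gripper value outside its range is refused whole. "claw" is the finger opening in mm, from 0 to 85.4, set as the call begins (left out, the last holds). The fingers move at their own pace and stop on an object; "force" is the grip in N (left out, the last holds). Time passes only in rows, so rows that do not move let the fingers close. It gives the time, the measured TCP pose, the force and the opening at its end, in the units of the state.
- readout.get_obs(): the state, without advancing time (a new reading comes with each control period).
- vision.get_image(name): name is "side" or "top" or "wrist"; returns a dict with "img" (420x560x3 uint8, red, green, blue), "range_z" (420x560 float32, m along the optical axis (not along the pixel's ray), 0 where there is no reading), "fx", "fy", "cx", "cy" (pixels), "extrinsics" (4x4, takes a point from camera to world coordinates); the wrist camera has in their place "mount" (4x4, takes a point from camera to tool coordinates, whose origin is the TCP and whose axes are the flange's). Camera axes: x right, y up, looking along -z (the intrinsics and any distortion apply to the point x, -y, -z); pixel columns grow to the right and rows downward; lengths in m; the calibration is good to about 2 mm. A picture is of the moment at which its call begins: read the wrist's pose just before it.
- manip.job_done(): hands the job in, once; it reports no verdict.
The state is a dict: "t": time; "qpos": joint angles; "qd": joint speeds; "effort": joint torques, N m; "eef_pos": TCP position; "tool_rot": TCP orientation; "ft_force": force on the tool from outside, world axes, zero at the start; "wrist_torque": the same for the moment, N m; "opening": finger opening in m.
Only numpy, scipy, OpenCV 4.12 (cv2) and the standard library are available. Lean on these libraries where they do the work, as an engineer would, in place of code of your own. Each camera call takes 0.05 s, during which the arm holds its last target. There are 200 camera calls.

## Task

Stand every slide cassette that is on the table upright and fully down in a bay of its own in the feeder's carriage, then swing the keeper bar shut over them until it clicks into its detent. Then slide the carriage all the way to its stop at the read head, and last press the round key of the key bank fully home so that it latches and the square key pops up. Leave the narrow key and the petri dish, oil bottle and objective case alone.

Things in the scene. Friction and masses are not known exactly. Their poses are not given: they have to be found in the camera images.
- cassette_1: Slide cassette, one of up to four alike (absent ones are None from the start): grey box 32 (x) x 80 (y) x 28 mm high with glass slide edges on top and, mid-top, an upright grip tab 28 (x) x 14 (y) mm rising 28 mm above the box; 0.08 to 0.17 kg. Take it by the tab, closing along its y, fingertips just above the box. Origin: centre of the underside, z up. Half-turn symmetric.
- cassette_2: Slide cassette exactly like cassette_1.
- cassette_3: Slide cassette exactly like cassette_1.
- cassette_4: Slide cassette exactly like cassette_1.
- feeder: Fixed grey base of the slide feeder, 268 (x) x 236 (y) x 10 mm. Origin: centre of its underside, on the table. Its +y side (the robot's left, towards the microscope) carries the read head, a grey block 28 mm deep in y, with its top 72 mm above the table, against which the carriage stops. Turned up to 0.12 rad.
- tray_floor (a point): Centre of the tray's floor (upper face, 20 mm above the table) on the aluminium carriage that slides along the feeder's +y; axes parallel to the feeder's. Tray 175 (x) x 96 (y) mm outside; walls and dividers 3 mm thick, 16 mm above the floor, make four bays in a row along x, each 40 (x) x 90 (y) mm inside, at x = -64.5, -21.5, 21.5 and 64.5 mm from this point.
- carriage (a joint): Travel of the carriage in m: 0 = loading end, 0.10 = against the read head on the feeder's +y side. Needs about 3 N.
- carriage_knob (a point): Centre of the top of the carriage's upright black knob (18 mm diameter over its top 24 mm, on a 14 mm steel stem; top 90 mm above the table), outside the middle of the tray's -y wall, 60 mm from the tray's centre. Grip it or push it.
- keeper (a joint): Angle of the keeper bar in rad: 0 = shut, lying along the carriage's +x over the middles of all bays, about 6 mm above the tabs of seated cassettes; grows as it swings towards the carriage's +y; 1.65 = fully open. Light friction (0.1 N m) holds it anywhere. At about 0.07 rad its end meets a sprung roller: push on (3 to 5 N at the knob) and it snaps in past 0.035 rad.
- keeper_hinge (a point): Point on the bar's upright hinge axis, at the bar's mid height (87 mm above the table), at the carriage's -x end (113.5 mm from its centre). The steel bar is 207 mm long from this axis, 14 mm wide, 10 mm thick; at the carriage's +x end the dark catch post beyond the bar's tip rises to 94 mm above the table.
- keeper_knob (a point): Centre of the top of the upright black knob on the keeper bar (16 mm diameter, its grip 28 mm high; the top stands 32 mm above the bar's upper face), 175 mm from the hinge axis. Push it sideways or grip it.
- key_bank: Fixed plinth of the key bank, 146 (x) x 54 (y) x 6 mm, to the robot's right of the feeder; three key modules stand on it in a row along its x, 44 mm apart, in an order that differs from start to start. Round and square keys are interlocked: pressing one fully home latches it and pops the other up; the narrow one just springs back. Origin: centre of its underside.
- key_round_top (a point): Centre of the top of the round key's cap (white disc, 30 mm diameter; about 38 mm above the table when up, 31 mm when down). It moves with the key.
- key_square_top (a point): Centre of the top of the square key's cap (white, 26 x 26 mm), same heights.
- key_narrow_top (a point): Centre of the top of the narrow key's cap (white, 12 x 34 mm), same heights.
- key_round (a joint): Depression of the round key in m: 0 = up, 0.007 = latched down. About 3.5 N to press; it clicks over after half its travel.
- key_square (a joint): Depression of the square key, same values; it is the one latched down at the start.
- key_narrow (a joint): Depression of the narrow key, same values; springs up.
- petri_dish: Petri dish, 62 mm diameter, 13 mm high, behind the feeder; a bystander.
- oil_bottle: Small amber dropper bottle, 27 mm diameter, 62 mm high, in front of and left of the microscope; a bystander.
- objective_case: Round screw case, 36 mm diameter, 59 mm high, behind the feeder; a bystander.

How it is judged:
By the outcome, as a careful person would: the job done as asked, in the order asked, and still so for the second after the job is handed in, with the robot touching nothing.
Of cassette_1, cassette_2, cassette_3, cassette_4 only 3 to 4 are there at a start; the rules pass over those that are not, and their reading is None.
At some moment in a run one of cassette_1, cassette_2, cassette_3, cassette_4 may be knocked a few centimetres aside while the robot is not near it.
It also fails if it takes over 200 s, if anything falls off the work surface, if the arm or the gripper's body presses on something with over 40 N, if the wrist force passes 120 N, or if a joint passes its speed limit or range.

## Working session

There is one attempt and no reset: what is moved stays moved. The work goes in short steps, Python scripts to look and compute and a tool call to move; the robot and the scene stay as the last step left them, time stands still between calls to the robot, and variables do not carry over. Pictures are saved under pics/ and viewed, on a budget of 14 in all, crops included, one or two more only if the job needs it, and the job is handed in when it is done.

Besides the shell and the picture viewer there is one more tool, called after "Request:" in YAML: its name, and indented under it one key for each argument. move_arm: Moves the arm, as the interface text tells. Its arguments: {"type":"object","properties":{"commands":{"type":"array","items":{"type":"number"}},"claw":{"type":"number"},"force":{"type":"number"}},"required":["commands"]}

```bash
mkdir -p pics; ls
cat > h.py <<'E'
import numpy as np, cv2
from bench import readout, vision, manip
def grab(n,f=None):
    o=readout.get_obs(); d=vision.get_image(n); d['o']=o
    if f: cv2.imwrite('pics/'+f,d['img'][...,::-1])
    if n=='wrist':
        T=np.eye(4);T[:3,:3]=cv2.Rodrigues(np.array(o['tool_rot'],float))[0];T[:3,3]=o['eef_pos']
        d['E']=T@np.array(d['mount'])
    else: d['E']=np.array(d['extrinsics'])
    return d
def cloud(d):
    z=d['range_z']; v,u=np.mgrid[:z.shape[0],:z.shape[1]]
    P=np.stack([(u-d['cx'])/d['fx']*z,-(v-d['cy'])/d['fy']*z,-z],-1)
    W=P@d['E'][:3,:3].T+d['E'][:3,3]; W[z==0]=np.nan
    return W
def ray(d,u,v,h):
    r=d['E'][:3,:3]@np.array([(u-d['cx'])/d['fx'],-(v-d['cy'])/d['fy'],-1]); c=d['E'][:3,3]
    return c+r*(h-c[2])/r[2]
E
python3 - <<'E'
from h import *
o=readout.get_obs();print({k:np.round(v,3) for k,v in o.items()})
for n in ['top','side','wrist']:
    d=grab(n,n+'0.png');print(n,[k for k in d],d['fx'],d['cx'],d['cy'],np.round(d['E'],3).tolist(), d.get('dist'))
    np.savez('/tmp/'+n,W=cloud(d))
print(manip.pinch_z)
E
```

```text
pics
{'t': np.float64(0.0), 'qpos': array([ 1.154,  0.69 , -0.195,  1.566,  0.157,  0.902, -0.215]), 'qd': array([ 0.001,  0.001,  0.002, -0.001,  0.002, -0.001, -0.   ]), 'effort': array([-1.0000e-03, -5.3962e+01, -1.2670e+00, -1.5855e+01,  9.0000e-03,
        9.0000e-03, -0.0000e+00]), 'eef_pos': array([ 0.272, -0.562,  0.23 ]), 'tool_rot': array([-3.06e+00, -7.02e-01,  1.00e-03]), 'ft_force': array([ 0.028, -1.326, -0.108]), 'wrist_torque': array([ 0.004,  0.03 , -0.028]), 'opening': np.float64(0.085)}
top ['img', 'range_z', 'fx', 'fy', 'cx', 'cy', 'extrinsics', 'o', 'E'] 404.94540284427217 276.38214504686914 208.3492998194759 [[-0.017, 0.993, -0.117, 0.456], [-1.0, -0.019, -0.01, 0.012], [-0.012, 0.117, 0.993, 1.426], [0.0, 0.0, 0.0, 1.0]] None
side ['img', 'range_z', 'fx', 'fy', 'cx', 'cy', 'extrinsics', 'o', 'E'] 468.256456391034 279.1336290609045 208.7756125944003 [[0.963, 0.107, -0.246, 0.282], [-0.269, 0.381, -0.885, -1.147], [-0.001, 0.918, 0.396, 0.611], [0.0, 0.0, 0.0, 1.0]] None
wrist ['img', 'range_z', 'fx', 'fy', 'cx', 'cy', 'mount', 'o', 'E'] 373.7973380153925 277.04060416400324 208.0003823125402 [[0.436, 0.861, 0.261, 0.338], [-0.9, 0.418, 0.126, -0.531], [-0.001, -0.29, 0.957, 0.374], [0.0, 0.0, 0.0, 1.0]] None
0.0187
```

View pics/top0.png

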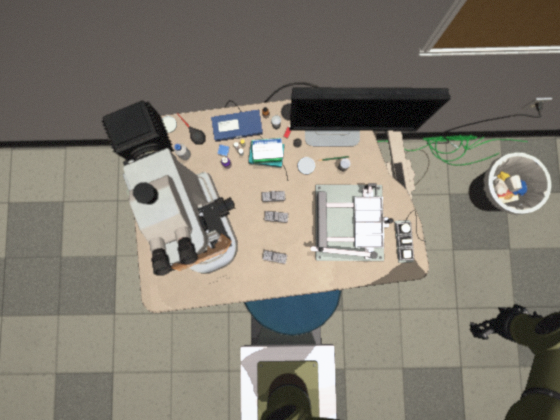

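View pics/side0.png

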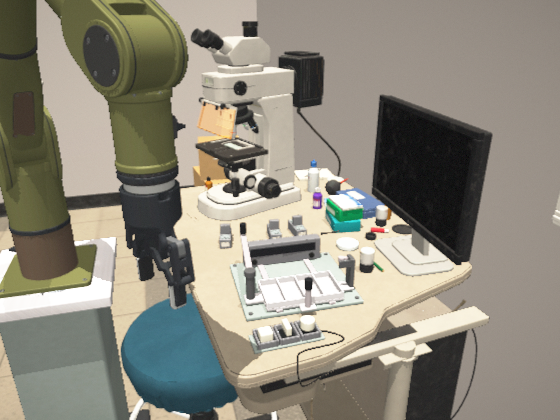

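Run:
```python
from h import *
im=cv2.imread('pics/top0.png')
c=cv2.resize(im[170:275,255:430],None,fx=4.5,fy=4.5,interpolation=cv2.INTER_CUBIC);cv2.imwrite('pics/topc.png',c)
W=np.load('/tmp/top.npz')['W']
def comp(m,off=(0,0)):
    n,l,s,ce=cv2.connectedComponentsWithStats(m.astype(np.uint8))
    for i in range(1,n):
        if s[i,4]>8:
            k=l==i;q=W[k];a=cv2.minAreaRect((q[:,:2]*1000).astype(np.float32))
            print(s[i],np.round(q.mean(0),3),'ctr',np.round(a[0]),'sz',np.round(a[1]),'ang',round(a[2],1),'zmax',np.round(q[:,2].max(),3))
B=(W[...,0]>.2)&(W[...,0]<.72)&(W[...,1]>-.4)&(W[...,1]<.12)
print('table z',np.nanmedian(W[235:245,275:300,2]))
print('>18');comp(B&(W[...,2]>.018))
print('feeder >5');comp(B&(W[...,2]>.006))
print('>45');comp(B&(W[...,2]>.045))
```

```text
table z -0.00017428798772733956
>18
[ 311  183   83   76 2328] [ 0.561 -0.242  0.047] ctr [ 577. -231.] sz [260. 250.] ang 81.4 zmax 0.128
[262 191  24  11 221] [0.664 0.036 0.032] ctr [665.  36.] sz [32. 81.] ang 2.9 zmax 0.061
[330 203   7   3   9] [ 0.634 -0.172  0.02 ] ctr [ 633. -172.] sz [21.  7.] ang 89.5 zmax 0.021
[341 203   6   4   9] [ 0.631 -0.209  0.02 ] ctr [ 630. -209.] sz [11. 17.] ang 18.6 zmax 0.025
[265 211  24  11 212] [0.592 0.027 0.033] ctr [593.  27.] sz [80. 32.] ang 83.6 zmax 0.063
[398 236   3  12  20] [ 0.5   -0.394  0.021] ctr [ 498. -394.] sz [ 8. 38.] ang 89.8 zmax 0.025
[342 238   5   4   9] [ 0.509 -0.206  0.019] ctr [ 509. -206.] sz [15.  9.] ang 70.7 zmax 0.022
[263 251  24  13 219] [0.453 0.035 0.032] ctr [453.  35.] sz [80. 32.] ang 78.5 zmax 0.059
[399 250   2   5   9] [ 0.462 -0.394  0.022] ctr [ 462. -394.] sz [ 5. 14.] ang 83.3 zmax 0.025
[519 400  17  10  48] [ 0.201 -0.397  0.704] ctr [ 201. -397.] sz [3. 8.] ang 15.7 zmax 0.725
feeder >5
[ 311  182   83   79 5013] [ 0.567 -0.227  0.028] ctr [ 575. -234.] sz [295. 274.] ang 89.0 zmax 0.128
[2
[... 515 characters left out ...]
. -397.] sz [3. 8.] ang 15.7 zmax 0.725
>45
[365 183  12  13  91] [ 0.678 -0.293  0.087] ctr [ 673. -292.] sz [30. 38.] ang 87.1 zmax 0.099
[271 191   5   8  34] [0.666 0.036 0.056] ctr [665.  37.] sz [14. 25.] ang 88.8 zmax 0.061
[311 192  67  67 813] [ 0.533 -0.155  0.08 ] ctr [ 557. -206.] sz [216. 202.] ang 81.8 zmax 0.128
[274 212   5   8  33] [0.593 0.027 0.056] ctr [593.  28.] sz [14. 25.] ang 88.7 zmax 0.063
[386 218   8   6  37] [ 0.566 -0.349  0.082] ctr [ 567. -350.] sz [17. 16.] ang 81.2 zmax 0.093
[272 253   6   9  36] [0.453 0.035 0.054] ctr [453.  35.] sz [14. 28.] ang 79.4 zmax 0.059
[519 400  17  10  48] [ 0.201 -0.397  0.704] ctr [ 201. -397.] sz [3. 8.] ang 15.7 zmax 0.725
```

View pics/topc.png

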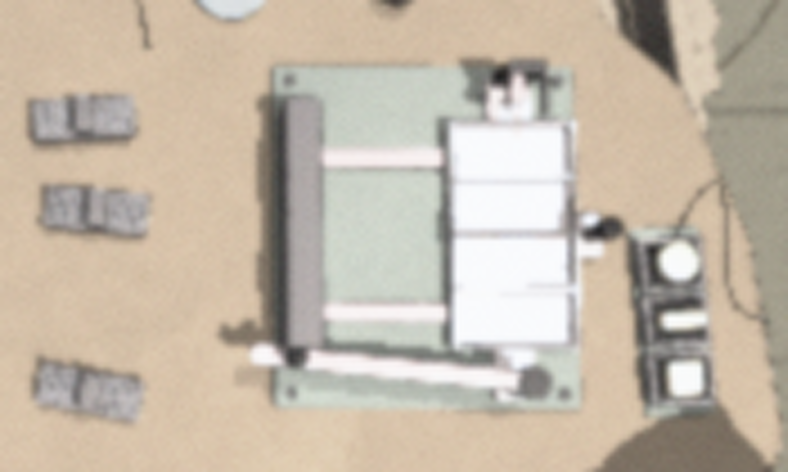

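Request:
move_arm:
  commands: [18,26,20,-0.035,18,26,20,-0.035,18,26,15,-0.035,18,26,15,-0.035,18,26,15,-0.035,18,26,15,-0.035,18,26,10,-0.035,18,26,10,-0.035,18,26,10,-0.035,18,26,10,-0.035,18,26,10,-0.035,18,26,10,-0.035,14,26,10,-0.031,0,0,0,0,0,0,0,0]

```text
t: 1.4
eef_pos: [0.5034, -0.2224, 0.4016]
tool_rot: [-3.141, -0.007, -0.001]
ft_force: [-1.7, -0.1, -0.2]
opening: 0.0855
```

Run:
```python
from h import *
d=grab('wrist','w1.png');o=d['o'];print(np.round(o['eef_pos'],4),np.round(o['tool_rot'],3),o['t'])
W=cloud(d);np.savez('/tmp/w1',W=W)
for lo,hi in [(.006,.014),(.017,.024),(.031,.041),(.068,.076),(.088,.097),(.110,.13)]:
    m=((W[...,2]>lo)&(W[...,2]<hi)&(W[...,0]>.35)&(W[...,0]<.75)&(W[...,1]<-.03)&(W[...,1]>-.45)).astype(np.uint8)
    n,l,s,ce=cv2.connectedComponentsWithStats(m);print(lo)
    for i in range(1,n):
        if s[i,4]>60:
            q=W[l==i];a=cv2.minAreaRect((q[:,:2]*1000).astype(np.float32));print(s[i],np.round(np.median(q,0),4),np.round(a[0],1),np.round(a[1],1),round(a[2],2))
```

```text
[ 0.5034 -0.2224  0.4016] [-3.141e+00 -7.000e-03 -1.000e-03] 1.4
0.006
[  192     0   131   190 13573] [ 0.5901 -0.1982  0.011 ] [ 571.2 -194.7] [166.8 248.8] 88.99
[347   0  29  32 661] [ 0.6745 -0.3341  0.0112] [ 676.1 -331.4] [36.7 36.1] 0.31
[390  74  56 128 632] [ 0.5504 -0.4018  0.0078] [ 516.9 -412.9] [ 58.1 183. ] 85.09
[402 110  19  25 181] [ 0.545  -0.4039  0.011 ] [ 542.2 -409.2] [32.7 22.5] 0.42
[400 142  29  24 353] [ 0.5048 -0.4163  0.0112] [ 498.4 -419.1] [32.4 37.9] 1.09
[334 170  26  28 630] [ 0.4549 -0.3262  0.0108] [ 453.6 -325.6] [41.6 37. ] 0.21
[398 173  28  22 133] [ 0.4626 -0.4062  0.011 ] [ 454.2 -420.2] [30.5 38.6] 2.97
[199 188  52   7 167] [ 0.44   -0.1355  0.0106] [ 439.5 -146.6] [75.3  7.9] 85.89
0.017
[320   0  28  31 417] [ 0.6674 -0.2914  0.0228] [ 673.8 -294.9] [34.4 34.3] 88.24
[ 297   34   72   35 2247] [ 0.6325 -0.2948  0.0211] [ 632.1 -294.6] [89.8 39.4] 88.77
[232  48  25  12 130] [ 0.6286 -0.1772  0.0176] [ 629.2 -179.7] [13.6 31.4] 0.35
[256  49  39  12 201] [ 0.6277 -0.2217  0.0177] [ 628.2 -220.5] [13.5 50. ] 0.19
[ 296   70   69   34 2131] 
[... 961 characters left out ...]
[28.7 28.6] 29.68
[405 151  27  10 239] [ 0.4994 -0.4162  0.0384] [ 499.  -416.8] [12.4 33.6] 2.34
[406 178  19  17 235] [ 0.4557 -0.4181  0.032 ] [ 455.6 -417.7] [23.4 24.3] 0.12
0.068
[ 185   10   28  168 3813] [ 0.5826 -0.1296  0.0727] [ 573.1 -128.7] [ 28.6 194.8] 88.8
0.088
[330   0  13  19 186] [ 0.6663 -0.2873  0.0928] [ 667.5 -287.2] [13.2 18.1] 89.44
[351   0   7  25 110] [ 0.6642 -0.3068  0.0949] [ 664.5 -307.4] [ 4.  25.1] 88.26
[379  99  16  15 182] [ 0.5657 -0.3519  0.0907] [ 565.8 -351.7] [17.1 16.3] 46.01
[ 165  173  175   36 1972] [ 0.4646 -0.2052  0.0928] [ 467.9 -194.1] [218.1  24.8] 81.65
0.11
[178 179  16  15 185] [ 0.476  -0.1177  0.1243] [ 475.2 -116.7] [14.9 14.9] 2.47
```

View pics/w1.png

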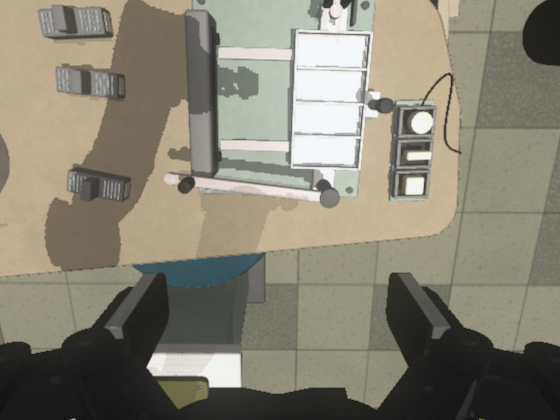

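```bash
cat >> h.py <<'E'
def cass(W,box=(.3,.8,-.06,.12)):
    z=W[...,2];B=(W[...,0]>box[0])&(W[...,0]<box[1])&(W[...,1]>box[2])&(W[...,1]<box[3])
    n,l,s,ce=cv2.connectedComponentsWithStats((B&(z>.022)&(z<.033)).astype(np.uint8)) 
    n2,l2,s2,_=cv2.connectedComponentsWithStats((B&(z>.05)&(z<.062)).astype(np.uint8))
    for L,S,N,nm in[(l,s,n,'box'),(l2,s2,n2,'tab')]:
        for i in range(1,N):
            if S[i,4]>60:
                q=W[L==i];a=cv2.minAreaRect((q[:,:2]*1000).astype(np.float32));print(nm,S[i][:2],np.round(np.median(q,0)*1000,1),np.round(a[0],1),np.round(a[1],1),round(a[2],2))
E
python3 - <<'E'
from h import *
cass(np.load('/tmp/w1.npz')['W'])
E
```

```text
box [38  7] [662.5  22.3  29. ] [663.7  34.5] [32.4 81. ] 2.42
box [56 67] [591.3  12.5  28.9] [591.5  25.5] [81.3 32. ] 83.87
box [ 67 170] [454.1  23.3  28.7] [452.2  33.4] [80.9 32. ] 78.36
tab [52  5] [663.4  33.2  56.4] [663.6  34.7] [27.9 15. ] 2.58
tab [70 70] [591.5  24.3  56.4] [591.5  25.5] [15.6 28. ] 85.69
tab [ 81 180] [452.7  32.3  56.3] [452.2  33.9] [14.6 28. ] 79.56
```

Request:
move_arm:
  commands: [16,26,-20,0.004,16,26,-20,0.004,16,26,-20,0.004,16,26,-20,0.004,16,26,-20,0.004,16,26,-20,0.004,16,26,-20,0.004,16,25,-20,0.004,16,25,-20,0.004,16,25,-20,0.004,0,0,0,0,0,0,0,0]
  claw: 50
  force: 40

```text
t: 2.45
eef_pos: [0.6613, 0.0327, 0.1987]
tool_rot: [3.141, 0.065, -0.007]
ft_force: [0.1, 0.1, 0.2]
opening: 0.0499
```

```bash
cat >> h.py <<'E'
def look(f=None):
    d=grab('wrist',f);o=d['o'];rv=np.array(o['tool_rot']);R=cv2.Rodrigues(rv)[0]
    print('tcp',np.round(np.array(o['eef_pos'])*1000,1),'yaw',round(np.arctan2(R[1,0],R[0,0]),3),'t',o['t'],'op',o['opening'],'F',np.round(o['ft_force'],1))
    return cloud(d)
E
python3 -c "
from h import *
cass(look())"
```

```text
tcp [661.3  32.7 198.7] yaw 0.041 t 2.45 op 0.04992205137097344 F [0.1 0.1 0.2]
box [207  30] [774.7  51.9  26.8] [774.4  48.5] [85.6  1.6] 82.52
box [226 161] [665.9  32.8  28.9] [664.5  35.2] [31.5 80.5] 2.35
box [234 234] [595.1  31.8  28.7] [592.2  26.8] [80.5 32.5] 83.39
box [225 359] [459.6  42.2  28.5] [456.2  33.9] [82.4 32.4] 84.42
tab [182  21] [779.8  58.   57.7] [780.3  53.3] [ 1.6 96.6] 3.05
tab [263 169] [665.5  35.6  56.6] [664.4  35.8] [27.7 13.5] 2.48
tab [269 253] [593.7  26.6  56.5] [592.2  26.6] [14. 28.] 83.63
tab [260 386] [465.6  31.7  53.2] [465.5  32.6] [ 4.8 13.4] 0.38
```

Request:
move_arm:
  commands: [3,3,-35,0.001,0,0,-35,0,0,0,-35,0,0,0,-30,0,0,0,-20,0,0,0,-9,0,0,0,0,0]

```text
t: 3.08
eef_pos: [0.6639, 0.0325, 0.036]
tool_rot: [3.139, 0.06, -0.005]
ft_force: [0.1, 0.1, -0.4]
opening: 0.0503
```

Request:
move_arm:
  commands: [0,0,0,0,0,0,0,0,0,0,0,0,0,0,0,0,0,0,0,0,0,0,0,0]
  claw: 5

```text
t: 3.58
eef_pos: [0.6671, 0.0354, 0.0396]
tool_rot: [3.141, 0.064, 0.006]
ft_force: [-0.2, -0.9, 7.0]
opening: 0.0135
```

Request:
move_arm:
  commands: [0,0,10,0,0,0,25,0,0,0,35,0,0,0,35,0,0,0,35,0,0,-10,25,0,-3,-20,0,-0.004,-3,-30,0,-0.006,-3,-30,0,-0.006,-3,-35,0,-0.006,-3,-35,0,-0.006,-3,-35,0,-0.006,-3,-35,0,-0.006,-3,-35,0,-0.006,-3,-30,0,-0.006,-3,-25,0,-0.006,-3,-10,0,-0.006,0,0,0,0,0,0,0,0]

```text
t: 5.17
eef_pos: [0.6323, -0.293, 0.2025]
tool_rot: [-3.14, 0.036, -0.0]
ft_force: [0.1, 0.1, -1.2]
opening: 0.0129
```

```bash
cat >> h.py <<'E'
def comps(W,lo,hi,box=(.3,.8,-.45,-.03),mn=60):
    m=((W[...,2]>lo)&(W[...,2]<hi)&(W[...,0]>box[0])&(W[...,0]<box[1])&(W[...,1]<box[3])&(W[...,1]>box[2])).astype(np.uint8)
    n,l,s,ce=cv2.connectedComponentsWithStats(m)
    for i in range(1,n):
        if s[i,4]>mn:
            q=W[l==i];a=cv2.minAreaRect((q[:,:2]*1000).astype(np.float32));print(lo,s[i],np.round(np.median(q,0)*1000,1),np.round(a[0],1),np.round(a[1],1),round(a[2],2))
E
python3 - <<'E'
from h import *
W=look('w2.png');z=W[...,2]
comps(W,.031,.041)
comps(W,.017,.025)
# held box
zt=readout.get_obs()['eef_pos'][2]
comps(W,zt-.012,zt+.003)
E
```

```text
tcp [ 632.3 -293.   202.5] yaw -0.023 t 5.1667 op 0.012876633578799318 F [ 0.1  0.1 -1.2]
0.031 [161   0  31  38 162] [ 757.4 -227.9   36. ] [ 759.8 -223.3] [10.5 32. ] 47.39
0.031 [ 64 144  64 191 975] [ 601.7 -143.    34.4] [ 581.1 -143.4] [183.2  26.3] 6.18
0.031 [ 220  159  115   61 1345] [ 619.3 -291.8   36.3] [ 628.4 -293.6] [96.2 52.5] 88.74
0.031 [275 159  17   5  82] [ 653.3 -299.5   36.7] [ 652.8 -299.6] [13.5  3.2] 88.02
0.031 [394 261  34  32 836] [ 545.5 -413.9   38.4] [ 543.4 -414.8] [29.6 28.4] 3.03
0.031 [393 310  35  15 278] [ 504.  -423.2   37.5] [ 500.8 -417.7] [31.1 11.2] 87.26
0.031 [260 333  36   7 211] [ 482.  -290.7   35.6] [ 481.5 -291.1] [34.   4.3] 87.6
0.031 [267 350  20  13 133] [ 462.1 -290.2   36.1] [ 460.3 -289.5] [ 8.8 19. ] 1.25
0.017 [173   8  22  32  73] [ 758.1 -227.3   19.1] [ 760.  -224.6] [ 7.5 27.6] 52.44
0.017 [257 134   4  16  61] [ 668.5 -278.7   22.4] [ 667.9 -278.9] [ 2.8 13.2] 87.07
0.017 [272 134  20  24 433] [ 665.1 -299.2   22.9] [ 664.3 -298.6] [16.4 20.1] 89.15
0.017 [ 89 142  20  23 116] [ 662.8 -144.    20.6] [ 663.3 -142. ] [23.9 10. ] 33.85
0.017 [ 225  164  104   43 4150] [ 629.2 -293.2   20.9] [ 629.4 -293.5] [90.6 37.9] 88.76
0.017 [107 181  21 135 541] [ 571.9 -142.3   21.2] [ 567.1 -142.1] [  1.8 138.5] 88.77
0.017 [227 213 100   7 698] [ 600.1 -292.8   20.8] [ 599.9 -293.1] [90.2  7.1] 88.34
0.017 [ 378  248   56   80 1207] [ 529.3 -411.6   20.5] [ 521.6 -416.1] [84.8 50.4] 1.67
0.017 [388 305  34   7  80] [ 504.6 -414.6   23.2] [ 504.6 -416. ] [ 3.5 33.2] 5.17
0.017 [262 340  30  25 304] [ 462.3 -290.4   24.3] [ 455.6 -289.6] [29.5 30. ] 89.22
0.19051122316090532 [ 189  236  178   65 6351] [ 636.4 -294.5  191.8] [ 630.  -294.4] [79.3 32.1] 88.71
```

View pics/w2.png

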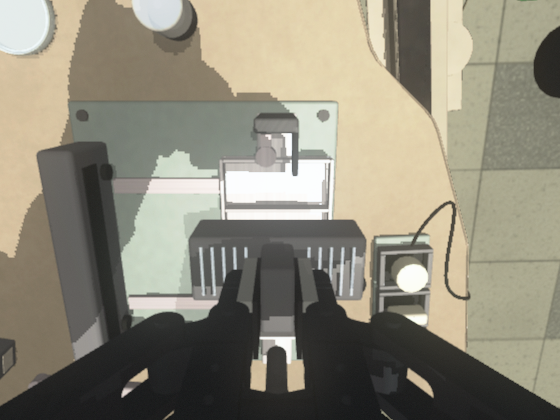

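Request:
move_arm:
  commands: [1.5,0,-20,0,0,0,-30,0,0,0,-30,0,0,0,-25,0,0,0,-15,0,0,0,-8,0,0,0,-6,0,0,0,-5,0,0,0,0,0]

```text
t: 5.97
eef_pos: [0.6343, -0.2936, 0.0634]
tool_rot: [-3.141, 0.035, -0.001]
ft_force: [-1.3, 0.0, -1.0]
opening: 0.0131
```

Request:
move_arm:
  commands: [0,0,-3,0,0,0,-3,0,0,0,0,0,0,0,0,0]

```text
t: 6.3
eef_pos: [0.635, -0.2951, 0.0596]
tool_rot: [3.14, -0.037, 0.004]
ft_force: [-1.6, 0.5, 7.2]
opening: 0.013
```

Request:
move_arm:
  commands: [0,0,0,0,0,0,0,0,0,0,0,0,0,0,0,0]
  claw: 36

```text
t: 6.63
eef_pos: [0.6339, -0.2946, 0.0573]
tool_rot: [3.141, -0.037, 0.0]
ft_force: [-0.2, 0.4, -0.8]
opening: 0.0362
```

Request:
move_arm:
  commands: [0,0,15,0,0,0,25,0,0,0,35,0,0,0,35,0,0,15,35,0,-3,30,0,-0.005,-4,34,0,-0.01,-4,34,0,-0.01,-4,34,0,-0.01,-4,34,0,-0.01,-4,34,0,-0.01,-4,34,0,-0.01,-4,34,0,-0.01,-4,30,0,-0.01,-4,15,0,0,0,0,0,0,0,0,0,0]

```text
t: 8.05
eef_pos: [0.5949, 0.0343, 0.2032]
tool_rot: [-3.137, 0.166, -0.002]
ft_force: [-0.1, -1.2, 0.5]
opening: 0.0362
```

Run:
```python
from h import *
W=look('w3.png');cass(W)
print('tray');comps(W,.044,.052);comps(W,.07,.08,(.3,.8,-.35,-.2));comps(W,.031,.041,(.3,.8,-.36,-.2))
```

```text
tcp [594.9  34.3 203.2] yaw -0.106 t 8.05 op 0.03617484331184409 F [-0.1 -1.2  0.5]
box [239 167] [593.4  29.9  28.9] [592.  27.] [80.6 31.8] 83.82
box [250 304] [456.7  43.4  28.6] [452.6  35.8] [77.9 33.6] 79.35
tab [277 176] [593.   26.7  56.6] [592.   26.5] [13.6 27.7] 83.96
tab [283 325] [454.7  34.4  56.3] [452.8  34.5] [14.1 29.3] 79.29
tray
0.044 [ 449   71   21  233 1044] [ 585.5 -114.5   48. ] [ 571.5 -114.5] [  4.1 198.5] 88.16
```

Request:
move_arm:
  commands: [-3,-7.5,-35,0,0,0,-35,0,0,0,-35,0,0,0,-30,0,0,0,-20,0,0,0,-7,0,0,0,0,0,0,0,0,0]

```text
t: 8.77
eef_pos: [0.5927, 0.0246, 0.0411]
tool_rot: [3.136, -0.173, 0.002]
ft_force: [0.8, -0.5, 0.6]
opening: 0.0358
```

Request:
move_arm:
  commands: [0,0,0,0,0,0,0,0,0,0,0,0,0,0,0,0,0,0,0,0]
  claw: 5

```text
t: 9.18
eef_pos: [0.5935, 0.0258, 0.0422]
tool_rot: [-3.137, 0.17, -0.006]
ft_force: [-0.3, 0.5, 5.7]
opening: 0.0129
```

Request:
move_arm:
  commands: [0,0,10,0,0,0,25,0,0,0,35,0,0,0,35,0,0,0,35,0,0,-10,20,0,0,-20,0,0.008,0,-30,0,0.008,0,-30,0,0.008,0,-35,0,0.008,0,-35,0,0.008,0,-35,0,0.008,0,-35,0,0.008,0,-35,0,0.008,0,-30,0,0.008,-2,-18,0,0.008,0,-6,0,0.003,0,0,0,0,0,0,0,0]

```text
t: 10.77
eef_pos: [0.59, -0.2911, 0.2006]
tool_rot: [-3.14, 0.038, -0.0]
ft_force: [-0.4, 0.9, -1.9]
opening: 0.0131
```

Run:
```python
from h import *
W=look('w4.png')
comps(W,.031,.041,(.3,.8,-.36,-.2))
comps(W,.017,.025,(.3,.8,-.36,-.2))
print('seated');comps(W,.045,.053,(.3,.8,-.36,-.2));comps(W,.07,.08,(.3,.66,-.36,-.2))
zt=readout.get_obs()['eef_pos'][2]
print('held');comps(W,zt-.016,zt+.003)
```

```text
tcp [ 590.  -291.1  200.6] yaw -0.024 t 10.7667 op 0.013116761319631777 F [-0.4  0.9 -1.9]
0.031 [ 218  107  121  110 2413] [ 610.2 -291.2   36.5] [ 608.9 -293.4] [96.2 91.3] 88.74
0.031 [235 115  94   1  94] [ 648.2 -297.1   34. ] [ 648.1 -297. ] [74.9  0.2] 88.74
0.031 [339 203  16  13  61] [ 571.2 -348.6   36.1] [ 569.3 -350.5] [ 6.2 13.7] 27.83
0.017 [258  72  37  35 748] [ 667.5 -299.    22.9] [ 668.2 -293. ] [29.8 26.6] 88.65
0.017 [224 111 109  49 713] [ 648.2 -267.4   20.9] [ 631.  -293.8] [90.4 39.7] 88.74
0.017 [189 131  31  17 161] [ 629.7 -230.    17.5] [ 629.  -230.2] [13.7 26. ] 3.72
0.017 [170 132  13  16  69] [ 629.2 -205.2   17.3] [ 628.7 -205.2] [ 9.3 13.7] 36.63
0.017 [ 226  165  105   43 4311] [ 587.  -292.9   20.9] [ 586.7 -292.9] [90.4 38. ] 88.73
0.017 [334 189  21  28 330] [ 575.4 -348.8   22.8] [ 570.  -351.1] [17.1 25.3] 88.6
0.017 [228 214 101   3 301] [ 559.4 -292.3   20.8] [ 559.4 -292.2] [90.3  3. ] 88.81
seated
0.045 [ 230  116  104   42 3530] [ 633.1 -294.2   48.9] [ 632.  -296.7] [80.  32.2] 88.65
0.07 [273 121  19  40 754] [ 632.9 -296.7   76.7] [ 632.3 -296.7] [13.  27.8] 88.86
0.07 [267 339  23  11 126] [ 462.3 -290.    73.8] [ 460.5 -289.8] [ 7.8 18.9] 0.18
held
0.18453378546845217 [ 190  231  176   65 7157] [ 595.2 -292.6  187.1] [ 588.6 -292.5] [80.1 32.1] 88.49
```

View pics/w4.png

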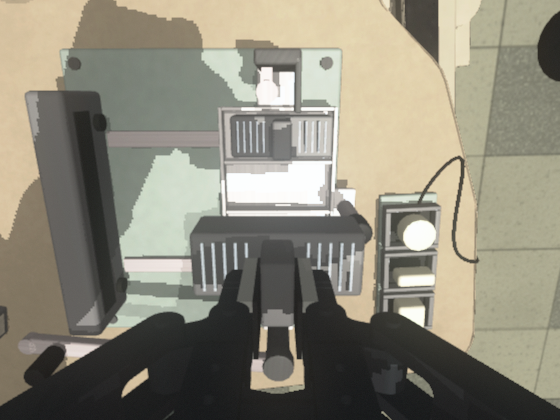

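Request:
move_arm:
  commands: [0,-1,-20,0,0,0,-30,0,0,0,-30,0,0,0,-25,0,0,0,-15,0,0,0,-8,0,0,0,-5,0,0,0,-3,0,0,0,-2,0,0,0,-2,0,0,0,0,0]

```text
t: 11.73
eef_pos: [0.5908, -0.294, 0.0623]
tool_rot: [3.141, -0.039, 0.003]
ft_force: [-1.4, 0.3, 3.7]
opening: 0.0126
```

Request:
move_arm:
  commands: [0,0,0,0,0,0,0,0,0,0,0,0,0,0,0,0]
  claw: 36

```text
t: 12.07
eef_pos: [0.5901, -0.2943, 0.0606]
tool_rot: [3.141, -0.04, 0.001]
ft_force: [-0.1, -0.3, 0.2]
opening: 0.0361
```

Request:
move_arm:
  commands: [0,0,15,0,0,0,25,0,0,0,35,0,0,0,35,0,-3,15,32,0,-10,28,0,-0.018,-14,34,0,-0.018,-14,34,0,-0.018,-14,34,0,-0.018,-14,34,0,-0.018,-14,34,0,-0.018,-14,34,0,-0.018,-14,34,0,-0.018,-14,30,0,-0.018,-12,15,0,-0.018,0,0,0,0,0,0,0,0]

```text
t: 13.48
eef_pos: [0.4526, 0.0328, 0.2026]
tool_rot: [-3.126, 0.317, -0.0]
ft_force: [0.1, -0.4, 0.1]
opening: 0.0357
```

Run:
```python
from h import *
W=look();cass(W)
```

```text
tcp [452.6  32.8 202.6] yaw -0.202 t 13.4833 op 0.035741458019945674 F [ 0.1 -0.4  0.1]
box [228 166] [453.6  30.3  28.8] [452.1  35. ] [80.5 32.5] 78.66
tab [265 174] [452.9  34.4  56.6] [452.1  34.4] [13.8 28.1] 77.95
```

Request:
move_arm:
  commands: [0,1.5,-35,0,0,0,-35,0,0,0,-35,0,0,0,-30,0,0,0,-20,0,0,0,-7,0,0,0,0,0,0,0,0,0]

```text
t: 14.2
eef_pos: [0.4536, 0.0325, 0.0406]
tool_rot: [3.124, -0.324, 0.001]
ft_force: [-0.1, -1.1, 1.0]
opening: 0.036
```

Request:
move_arm:
  commands: [0,0,0,0,0,0,0,0,0,0,0,0,0,0,0,0,0,0,0,0]
  claw: 5

```text
t: 14.62
eef_pos: [0.454, 0.0333, 0.0417]
tool_rot: [-3.125, 0.322, -0.005]
ft_force: [0.6, -0.3, 6.8]
opening: 0.013
```

Request:
move_arm:
  commands: [0,0,10,0,0,0,25,0,0,0,35,0,0,0,35,0,0,0,35,0,0,-10,20,0.01,6,-25,0,0.017,9,-30,0,0.017,9,-30,0,0.017,9,-35,0,0.017,9,-35,0,0.017,9,-35,0,0.017,9,-35,0,0.017,9,-35,0,0.017,9,-30,0,0.017,9,-18,0,0.017,6,-8,0,0,0,0,0,0,0,0,0,0]

```text
t: 16.2
eef_pos: [0.5452, -0.2922, 0.2008]
tool_rot: [-3.141, 0.04, 0.001]
ft_force: [-0.5, 0.8, -0.8]
opening: 0.0127
```

Run:
```python
from h import *
W=look('w5.png')
comps(W,.031,.041,(.3,.8,-.36,-.2))
comps(W,.017,.025,(.48,.7,-.36,-.2),200)
print('seated');comps(W,.045,.053,(.3,.8,-.36,-.2));comps(W,.07,.08,(.5,.66,-.36,-.2))
zt=readout.get_obs()['eef_pos'][2]
print('held');comps(W,zt-.016,zt+.003)
```

```text
tcp [ 545.2 -292.2  200.8] yaw -0.026 t 16.2 op 0.012682355120123145 F [-0.5  0.8 -0.8]
0.031 [ 212   46  126  172 3553] [ 593.3 -292.3   36.5] [ 585.7 -292.8] [ 96.4 137.7] 88.83
0.031 [231 113  96   1  96] [ 604.9 -296.2   36. ] [ 604.9 -296.2] [76.2  0.2] 88.58
0.017 [ 254   10   43   37 1038] [ 665.4 -297.1   22.9] [ 668.7 -295. ] [33.5 25.7] 88.76
0.017 [218  52 113  53 985] [ 614.8 -271.9   20.9] [ 631.5 -293.9] [90.6 40. ] 88.59
0.017 [161  77  53  17 364] [ 628.3 -221.7   17.5] [ 628.5 -221.3] [42.8 12.6] 88.54
0.017 [221 109 109  49 740] [ 605.2 -266.9   21. ] [ 587.5 -292.9] [90.4 40.2] 88.53
0.017 [333 138  22  39 471] [ 572.8 -348.1   22.9] [ 565.6 -351.1] [17.4 33.4] 88.51
0.017 [ 224  162  104   44 4343] [ 544.  -292.2   20.8] [ 543.9 -292. ] [90.4 38.3] 88.75
0.017 [226 212 100   6 598] [ 514.9 -291.3   20.8] [ 514.9 -291.2] [90.4  5.8] 88.75
seated
0.045 [ 225   54  108   45 3937] [ 632.1 -296.    49. ] [ 632.1 -296.9] [80.1 31.2] 88.53
0.045 [ 227  114  104   42 3497] [ 589.8 -295.7   48.9] [ 588.7 -295.8] [80.1 32.1] 88.47
0.07 [269  53  21  43 857] [ 632.3 -296.7   76.8] [ 632.1 -296.9] [13.5 26.9] 88.15
0.07 [269 118  20  41 786] [ 589.4 -295.7   76.6] [ 588.9 -295.7] [13.7 28.1] 88.29
0.07 [344 156  21  19  84] [ 571.6 -346.3   74.6] [ 569.9 -348.3] [ 6.1 16.6] 43.45
held
0.18470573864688394 [ 190  233  176   65 7117] [ 550.  -293.8  187.7] [ 543.1 -293.6] [80.1 32.6] 88.7
```

Request:
move_arm:
  commands: [1.5,1,-20,0,0,0,-30,0,0,0,-30,0,0,0,-25,0,0,0,-15,0,0,0,-8,0,0,0,-5,0,0,0,-3,0,0,0,-2,0,0,0,-2.5,0,0,0,0,0]

```text
t: 17.17
eef_pos: [0.5481, -0.2919, 0.0618]
tool_rot: [3.14, -0.04, 0.003]
ft_force: [-1.4, 1.3, 6.5]
opening: 0.0128
```

Request:
move_arm:
  commands: [0,0,0,0,0,0,0,0,0,0,0,0,0,0,0,0]
  claw: 36

```text
t: 17.5
eef_pos: [0.5475, -0.2917, 0.06]
tool_rot: [3.141, -0.04, 0.001]
ft_force: [0.4, 0.6, 0.4]
opening: 0.0363
```

Request:
move_arm:
  commands: [0,0,15,0,0,0,25,0,0,0,35,0,0,0,35,0,-5,10,35,0,-10,25,20,0,-10,25,20,0,-10,25,20,0,-10,25,0,0,-10,25,0,0,-10,25,0,0,-5,15,0,0,0,0,0,0,0,0,0,0]
  claw: 40

```text
t: 18.67
eef_pos: [0.4774, -0.1161, 0.2651]
tool_rot: [3.141, -0.037, 0.001]
ft_force: [0.0, -0.9, -0.0]
opening: 0.0401
```

Run:
```python
from h import *
W=look('w6.png')
comps(W,.11,.135,(.35,.8,-.45,-.03),40)
print('bar');comps(W,.085,.098,(.35,.8,-.4,-.03))
print('seated');comps(W,.045,.053,(.3,.8,-.36,-.2));comps(W,.07,.08,(.5,.66,-.36,-.2))
```

```text
tcp [ 477.4 -116.1  265.1] yaw -0.023 t 18.6667 op 0.04011538244195869 F [ 0.  -0.9 -0. ]
0.11 [266 184  20  23 362] [ 476.  -116.6  124.4] [ 474.8 -116.4] [15.1 15.2] 44.05
bar
0.085 [552  60   8  21 110] [ 564.3 -344.7   88. ] [ 565.  -345.6] [15.5  5.3] 5.05
0.085 [ 240  176  249   44 4183] [ 464.9 -205.9   92.8] [ 462.5 -193.8] [218.7  25.5] 84.87
seated
0.045 [ 432    0   95   14 1007] [ 620.  -288.6   49. ] [ 620.8 -296.4] [80.2 10. ] 88.44
0.045 [ 426   27   96   39 2481] [ 588.2 -282.7   49.1] [ 588.8 -295.9] [81.1 31.7] 88.69
0.045 [524  64  12  17  91] [ 565.1 -346.9   49.2] [ 565.6 -348.4] [13.9  7.2] 1.19
0.045 [ 420   79   92   36 2176] [ 546.1 -279.9   49. ] [ 545.6 -293.2] [80.3 31.2] 88.67
0.07 [485   0  22   4  73] [ 618.7 -295.    75. ] [ 618.9 -296.4] [14.3  2.4] 85.23
0.07 [477  23  26  38 746] [ 589.2 -293.9   76.6] [ 589.1 -295.3] [14.9 28.3] 89.41
0.07 [540  59  19  23 175] [ 565.5 -345.1   75. ] [ 566.2 -347.8] [10.4 17.9] 86.08
0.07 [468  80  24  34 654] [ 546.3 -291.6   76.6] [ 545.7 -293. ] [14.9 27.4] 88.05
```

View pics/w6.png

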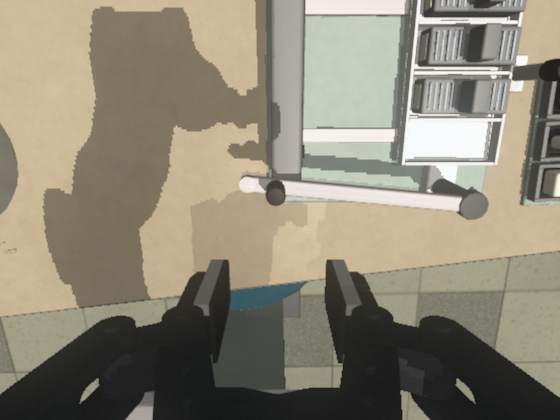

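Request:
move_arm:
  commands: [-2,-0.5,-35,0,0,0,-35,0,0,0,-35,0,0,0,-30,0,0,0,-14,0,0,0,-6,0,0,0,0,0,0,0,0,0]

```text
t: 19.38
eef_pos: [0.476, -0.118, 0.1102]
tool_rot: [3.141, -0.042, 0.002]
ft_force: [-0.2, -0.1, 0.7]
opening: 0.0402
```

Request:
move_arm:
  commands: [0,0,0,0,0,0,0,0,0,0,0,0,0,0,0,0,0,0,0,0]
  claw: 5
  force: 25

```text
t: 19.8
eef_pos: [0.4764, -0.117, 0.1109]
tool_rot: [3.141, -0.039, 0.004]
ft_force: [-0.1, 0.6, 7.4]
opening: 0.0145
```

Run:
```python
import numpy as np
h=np.array([453.3,-290.6]);k=np.array([475,-116.6])
r=np.hypot(*(k-h));a0=np.arctan2(*(k-h)[::-1]);print(r,a0)
A=np.linspace(a0,-.0224+.09,21);P=h+175*np.c_[np.cos(A),np.sin(A)]
print(np.round(np.diff(P,axis=0),1).tolist()); print(P[-1], h+175*np.array([np.cos(-.0224),np.sin(-.0224)]))
```

```text
175.34791130777694 1.4467242777028466
[[11.9, -1.9], [11.8, -2.7], [11.5, -3.5], [11.3, -4.3], [10.9, -5.1], [10.6, -5.8], [10.1, -6.5], [9.7, -7.2], [9.1, -7.9], [8.6, -8.5], [8.0, -9.0], [7.3, -9.6], [6.7, -10.1], [6.0, -10.5], [5.2, -10.9], [4.5, -11.2], [3.7, -11.5], [2.9, -11.7], [2.1, -11.9], [1.2, -12.0]]
[ 627.90029825 -278.77900799] [ 628.25609784 -294.51967219]
```

Request:
move_arm:
  commands: [0,0,3,0,12,-2,0,0,12,-2.5,0,0,11.5,-3.5,0,0,11.5,-4.5,0,0,11,-5,0,0,10.5,-6,0,0,10,-6.5,0,0,9.5,-7,0,0,9,-8,0,0,8.5,-8.5,0,0,8,-9,0,0,7.5,-9.5,0,0,6.5,-10,0,0,6,-10.5,0,0]

```text
t: 21.05
eef_pos: [0.6138, -0.2035, 0.1122]
tool_rot: [-3.133, 0.034, -0.013]
ft_force: [12.0, 9.8, -11.4]
opening: 0.0143
```

Run:
```python
from h import *
W=look()
print('bar');comps(W,.085,.098,(.35,.8,-.4,-.03))
```

```text
tcp [ 613.8 -203.5  112.2] yaw -0.022 t 21.05 op 0.014262771178307572 F [ 12.    9.8 -11.4]
bar
0.085 [ 451   81   85   94 3489] [ 682.9 -307.2   94.3] [ 671.8 -297.2] [31.7 39. ] 88.28
0.085 [ 447  108   42   52 1527] [ 668.5 -288.7   92.2] [ 669.7 -288.9] [22.4 14.5] 13.53
0.085 [ 235  214   60   66 1761] [ 621.4 -196.9   92.6] [ 616.  -198.3] [38.6 14.5] 31.32
0.085 [548 319  12  30 235] [ 566.7 -347.    88.2] [ 565.8 -347.6] [14.8  4.3] 0.83
```

Request:
move_arm:
  commands: [0,0,0,0,0,0,0,0,0,0,0,0]

```text
t: 21.35
eef_pos: [0.6144, -0.2042, 0.1123]
tool_rot: [-3.135, 0.034, -0.016]
ft_force: [12.2, 7.1, -13.0]
opening: 0.0144
```

Run:
```python
from h import *
W=look('w7.png')
comps(W,.085,.098,(.35,.8,-.4,-.03))
comps(W,.11,.135,(.35,.8,-.45,-.03),20)
o=readout.get_obs();print(o['tool_rot'],o['wrist_torque'])
# side view knob
d=grab('side','s7.png');Ws=cloud(d);comps(Ws,.105,.13,(.55,.68,-.26,-.14),5);comps(Ws,.088,.098,(.43,.7,-.36,-.1),15)
```

```text
tcp [ 614.4 -204.2  112.3] yaw -0.022 t 21.35 op 0.014364004944000698 F [ 12.2   7.1 -13. ]
0.085 [ 449   83   84   93 3455] [ 682.7 -307.3   94.3] [ 671.9 -297. ] [30.8 39.2] 89.14
0.085 [ 446  109   41   53 1524] [ 668.6 -288.7   92.2] [ 669.7 -291.1] [14.6 22.1] 73.54
0.085 [ 235  214   60   66 1753] [ 621.9 -197.7   92.5] [ 616.5 -199. ] [38.6 14.4] 30.16
0.085 [546 320  14  31 295] [ 566.9 -347.3   88.6] [ 566.  -348.1] [ 5.7 15.4] 87.84
0.11 [ 220  258  116   70 3138] [ 613.1 -205.5  124.6] [ 618.  -207.7] [32.5 33.6] 36.3
[-3.13493748  0.03418912 -0.01573427] [ 1.41688884 -2.60657846 -0.17074906]
0.105 [302 229  13  13  96] [ 606.6 -217.   120.3] [ 608.7 -215.4] [19.6 30.1] 43.7
0.088 [245 239  70  37 381] [ 520.6 -256.5   91.7] [ 539.5 -247.8] [220.   26.6] 27.92
0.088 [339 254  17  10 110] [ 676.1 -302.3   92.1] [ 673.4 -298.1] [33.6 37.3] 86.27
0.088 [305 278   9   4  25] [ 566.3 -354.5   89.4] [ 566.8 -354. ] [ 9.5 17.4] 81.53
```

View pics/w7.png

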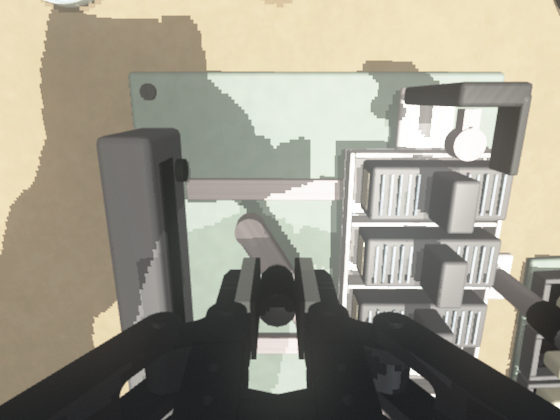

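Request:
move_arm:
  commands: [0,0,0,0,0,0,0,0,0,0,0,0,-1,1,0,0.12,-1,1,0,0.12,0,1,0,0.12,0,0,0,0.12,0,0,0,0,0,0,0,0]
  claw: 40

```text
t: 22.2
eef_pos: [0.6063, -0.2075, 0.113]
tool_rot: [3.062, 0.702, -0.001]
ft_force: [0.3, -0.5, -0.4]
opening: 0.0402
```

Run:
```python
from h import *
W=look()
comps(W,.085,.098,(.35,.8,-.4,-.03))
comps(W,.118,.13,(.55,.65,-.26,-.15),20)
d=grab('side');Ws=cloud(d);comps(Ws,.088,.098,(.43,.66,-.36,-.1),15);comps(Ws,.118,.13,(.59,.625,-.225,-.19),5)
```

```text
tcp [ 606.3 -207.5  113. ] yaw 0.45 t 22.2 op 0.04019255220034488 F [ 0.3 -0.5 -0.4]
0.085 [ 469  162   91  102 4440] [ 675.8 -295.    93.2] [ 672.1 -297.3] [31.2 39.6] 89.98
0.085 [ 252  187   34   67 1730] [ 621.6 -196.5   92.7] [ 619.2 -197.7] [32.7 14.1] 29.82
0.085 [ 261  295   34   99 2443] [ 561.1 -231.2   92.6] [ 560.3 -231.5] [59.3 14.1] 29.81
0.118 [188 260  42  64 566] [ 601.3 -184.6  125.2] [ 598.4 -188.7] [22.7 14.2] 64.18
0.118 [326 260  41  62 563] [ 625.  -226.9  125.1] [ 617.2 -227.3] [13.5 22.8] 79.57
0.118 [ 250  263   40   42 1294] [ 607.2 -204.8  124.4] [ 605.9 -205.5] [15.6 15.5] 13.91
0.088 [245 240  70  36 385] [ 519.9 -258.7   91.6] [ 536.6 -243.5] [217.2  26.5] 31.27
0.088 [305 278   9   4  26] [ 565.9 -355.3   89.3] [ 567.  -353.9] [11.6 17.2] 88.8
0.118 [297 228   5   5  16] [ 595.  -191.7  124.2] [ 596.1 -192.2] [12.3  4.5] 9.9
0.118 [302 231   7   5  29] [ 605.1 -209.4  123. ] [ 605.9 -207.1] [13.8 15. ] 86.43
```

Request:
move_arm:
  commands: [0,2,0,0,0,0,0,0,0,0,0,0,0,0,0,0,0,0,0,0]
  claw: 5

```text
t: 22.72
eef_pos: [0.607, -0.2043, 0.1129]
tool_rot: [-3.061, -0.708, -0.0]
ft_force: [0.4, 0.8, 1.5]
opening: 0.0145
```

Request:
move_arm:
  commands: [3.2,-6,0,-0.038,3,-6,0,-0.038,2.8,-6.1,0,-0.038,2.5,-6.2,0,-0.038,2.3,-6.3,0,-0.038,2,-6.4,0,-0.038,1.8,-6.5,0,-0.038,1.5,-6.5,0,-0.038,1.3,-6.6,0,-0.038,1,-6.6,0,-0.038,0.8,-6.7,0,-0.038,0.5,-6.7,0,-0.038,0,0,0,0,0,0,0,0]

```text
t: 23.88
eef_pos: [0.6296, -0.2821, 0.1129]
tool_rot: [3.141, -0.003, 0.001]
ft_force: [-1.6, -0.3, 2.9]
opening: 0.0148
```

Request:
move_arm:
  commands: [0,-4,0,-0.02,0,-4,0,-0.02,0,-4,0,-0.02,0,-2,0,0,0,0,0,0,0,0,0,0]

```text
t: 24.38
eef_pos: [0.6298, -0.295, 0.1129]
tool_rot: [-3.14, 0.097, -0.001]
ft_force: [1.1, 1.1, 4.0]
opening: 0.0143
```

Request:
move_arm:
  commands: [0,-2,0,0,0,-2,0,0,0,0,0,0,0,0,0,0]

```text
t: 24.72
eef_pos: [0.6298, -0.2952, 0.1128]
tool_rot: [-3.135, 0.093, 0.001]
ft_force: [-0.7, 7.1, 5.7]
opening: 0.0142
```

Request:
move_arm:
  commands: [0,3,0,0,0,1,0,0,0,0,0,0,0,0,0,0]
  claw: 40

```text
t: 25.05
eef_pos: [0.6289, -0.2962, 0.1123]
tool_rot: [3.139, -0.097, -0.002]
ft_force: [0.2, -1.2, -0.5]
opening: 0.0399
```

Request:
move_arm:
  commands: [0,0,15,0,0,0,30,0,-10,0,40,0.02,-20,0,40,0.02,-20,0,30,0,-20,0,20,0,-20,0,10,0,0,0,0,0]

```text
t: 25.72
eef_pos: [0.5379, -0.298, 0.2984]
tool_rot: [3.137, -0.04, 0.002]
ft_force: [-0.8, -0.5, 0.2]
opening: 0.0401
```

Run:
```python
from h import *
W=look('w8.png')
comps(W,.085,.098,(.35,.8,-.4,-.03))
comps(W,.118,.13,(.55,.65,-.36,-.15),20)
comps(W,.031,.041,(.3,.8,-.36,-.2));cass(W,(.3,.8,-.1,.12))
print('box');comps(W,.045,.053,(.5,.66,-.36,-.2));
```

```text
tcp [ 537.9 -298.   298.4] yaw -0.025 t 25.7167 op 0.04014293274534749 F [-0.8 -0.5  0.2]
0.085 [ 252    0   36   68 1325] [ 666.  -296.2   93.4] [ 661.6 -297.3] [29.4 52.3] 89.1
0.085 [ 260   81   25  189 2920] [ 536.  -294.7   92.9] [ 532.7 -295. ] [ 24.6 182.2] 88.67
0.085 [325 135  20  20 294] [ 566.  -355.    90.6] [ 565.7 -355.2] [17.2 16.9] 43.91
0.118 [260  63  20  22 317] [ 628.1 -296.7  124.7] [ 628.4 -296.7] [15.3 15. ] 45.86
0.031 [ 224   51   41  166 1129] [ 568.1 -252.    36.5] [ 567.6 -266.7] [ 39.3 175.2] 88.65
0.031 [ 279   51   40  166 1179] [ 567.2 -336.7   36.5] [ 566.4 -323.4] [ 40. 175.] 88.66
box
0.045 [234  57  29  34 950] [ 633.1 -273.9   49.1] [ 632.7 -273.9] [28.3 31.1] 87.98
0.045 [ 279   57   36   34 1106] [ 631.8 -323.2   49. ] [ 631.6 -322.3] [34.8 31. ] 88.55
0.045 [235 103  29  32 882] [ 589.7 -273.1   49. ] [ 589.2 -273. ] [28.9 31.2] 88.56
0.045 [279 103  35  32 999] [ 588.6 -322.2   49. ] [ 587.9 -321.2] [34.7 31.2] 88.58
0.045 [235 145  29  31 868] [ 547.  -271.7   48.9] [ 546.3 -271.1] [29.8 32.3] 88.25
0.045 [279 145  32  31 957] [ 545.7 -319.6   48.9] [ 544.9 -319.4] [33.2 32.4] 88.66
```

View pics/w8.png

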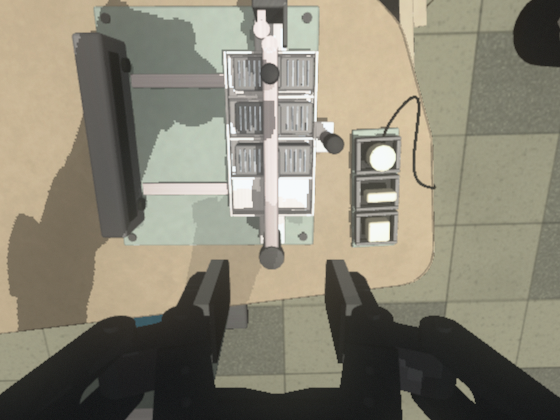

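Request:
move_arm:
  commands: [7,-15,-20,0,7,-15,-30,0,7,-15,-35,0,7,-12,-35,0,0,0,-35,0,0,0,-30,0,0,0,-20,0,0,0,-11,0,0,0,0,0,0,0,0,0]

```text
t: 26.6
eef_pos: [0.5694, -0.3521, 0.0788]
tool_rot: [-3.141, 0.033, 0.0]
ft_force: [1.2, 0.2, 1.1]
opening: 0.0401
```

Run:
```python
from h import *
W=look()
comps(W,.08,.098,(.53,.6,-.4,-.32),30)
```

```text
tcp [ 569.4 -352.1   78.8] yaw -0.021 t 26.6 op 0.04005711173224478 F [1.2 0.2 1.1]
0.08 [188 260  43  64 730] [ 576.7 -332.3   91.8] [ 571.3 -332.1] [22.8 13.7] 35.84
0.08 [325 260  44  64 740] [ 575.5 -375.3   91.7] [ 568.6 -380.3] [13.9 23.1] 88.76
0.08 [ 259  267   45   50 1774] [ 568.5 -354.8   90.4] [ 566.  -354.8] [17.9 17.4] 12.46
```

Request:
move_arm:
  commands: [-3,-2.5,2,0,0,0,0,0,0,0,0,0,0,0,0,0,0,0,0,0,0,0,0,0]
  claw: 5
  force: 40

```text
t: 27.15
eef_pos: [0.5667, -0.3536, 0.0834]
tool_rot: [-3.141, 0.033, -0.003]
ft_force: [-1.4, 3.7, 6.3]
opening: 0.0152
```

Request:
move_arm:
  commands: [0,4,0,0,0.2,8,0,0,0.2,8,0,0,0.2,8,0,0,0.2,8,0,0,0.2,8,0,0,0.2,8,0,0,0.2,8,0,0,0.2,8,0,0,0.2,8,0,0,0.2,8,0,0,0.1,6,0,0,0,3,0,0,0,0,0,0]

```text
t: 28.32
eef_pos: [0.5688, -0.2616, 0.0833]
tool_rot: [3.14, -0.033, 0.004]
ft_force: [-2.1, 0.5, 9.5]
opening: 0.0153
```

Request:
move_arm:
  commands: [0.1,4,0,0,0.1,4,0,0,0,3,0,0,0,0,0,0,0,0,0,0]

```text
t: 28.73
eef_pos: [0.569, -0.2534, 0.0834]
tool_rot: [3.137, -0.036, 0.005]
ft_force: [-1.4, -4.2, 8.6]
opening: 0.0153
```

Request:
move_arm:
  commands: [0,2,0,0,0,2,0,0,0,0,0,0,0,0,0,0]

```text
t: 29.07
eef_pos: [0.5689, -0.2533, 0.0834]
tool_rot: [3.132, -0.039, 0.007]
ft_force: [0.4, -10.2, 5.1]
opening: 0.0152
```

Request:
move_arm:
  commands: [0,0,0,0,0,0,0,0,0,-3,0,0,0,0,0,0,0,0,15,0,0,0,25,0,0,0,30,0,0,0,35,0,0,-20,35,0,-4,-30,20,0,-5,-30,0,0,-5,-30,0,0,-5,-25,0,0,-5,-20,0,0,0,0,0,0,0,0,0,0]
  claw: 40

```text
t: 30.4
eef_pos: [0.5433, -0.4055, 0.2405]
tool_rot: [-3.141, 0.037, 0.001]
ft_force: [-0.5, 0.3, 0.0]
opening: 0.0403
```

Run:
```python
from h import *
W=look('w9.png')
print('keys');comps(W,.029,.042,(.4,.6,-.45,-.38))
print('tray');comps(W,.085,.098,(.5,.7,-.4,-.1));comps(W,.118,.13,(.55,.65,-.36,-.15),20);comps(W,.068,.078,(.4,.7,-.3,-.09))
comps(W,.045,.053,(.5,.66,-.3,-.13))
print('walls');comps(W,.031,.041,(.4,.7,-.3,-.13))
```

```text
tcp [ 543.3 -405.5  240.5] yaw -0.024 t 30.4 op 0.040303142123879664 F [-0.5  0.3  0. ]
keys
0.029 [271 160  31  32 774] [ 544.3 -415.3   38.6] [ 543.2 -415.3] [28.5 29.4] 89.52
0.029 [271 212  35  15 461] [ 501.  -416.8   38.3] [ 499.1 -417. ] [13.  33.8] 3.48
0.029 [278 247  26  24 551] [ 456.2 -418.2   31.6] [ 455.4 -418.4] [25.7 25.6] 1.95
tray
0.085 [  0   0  11  49 295] [ 664.9 -212.4   88.6] [ 670.1 -212.7] [ 3.9 32.1] 84.44
0.085 [   0   54   39  194 3138] [ 560.7 -199.9   92.1] [ 575.4 -195.7] [ 16.2 150.9] 88.92
0.085 [ 75 153  25  23 437] [ 568.3 -256.9   90.5] [ 567.7 -255.8] [16.9 17.5] 73.06
0.068 [ 7  0 11 11 86] [ 685.9 -212.7   72.9] [ 685.7 -212.3] [3.7 7.8] 61.63
0.068 [  3  59  25  38 639] [ 634.9 -205.    75.8] [ 634.5 -202.5] [27.7 10.6] 0.32
0.068 [ 14 117  23  35 556] [ 591.3 -204.    75.9] [ 590.9 -201.4] [10.1 27.7] 87.74
0.068 [ 94 150  15  21 110] [ 570.5 -262.9   73.1] [ 569.3 -261.2] [16.9  6.9] 13.66
0.068 [ 25 168  20  34 453] [ 548.9 -201.9   75.6] [ 548.2 -199.9] [28.  10.5] 4.95
0.068 [ 46 271  16  19 145] [ 461.2 -200.8   72.9] [ 458.9 -199. ] [18.
[... 364 characters left out ...]
8.25
walls
0.031 [ 11   5  36  15 155] [ 684.2 -212.    35.9] [ 684.2 -201. ] [ 9.7 28.8] 20.46
0.031 [   1   53  102   98 1618] [ 620.6 -239.1   36.4] [ 614.5 -206.1] [78.2 83.7] 88.69
0.031 [110 146  14  16  68] [ 570.4 -261.    36.3] [ 569.1 -259.2] [13.8  6.7] 18.79
0.031 [ 21 152  66   4 240] [ 569.6 -197.6   36.4] [ 569.3 -198. ] [60.1  2.7] 88.82
0.031 [ 23 159  52   3  98] [ 563.8 -192.5   36.5] [ 563.7 -192.4] [51.4  0.7] 88.82
0.031 [  38  168   78   74 1046] [ 517.5 -234.8   36. ] [ 518.1 -203.9] [78.5 73.3] 88.92
0.031 [  0 170  18  84 456] [ 507.4 -141.    34.9] [ 512.7 -142.3] [ 6.4 83.2] 87.61
0.031 [ 63 254  20  18 129] [ 461.7 -201.1   36.4] [ 460.1 -197.5] [19.3  8.8] 44.98
```

View pics/w9.png

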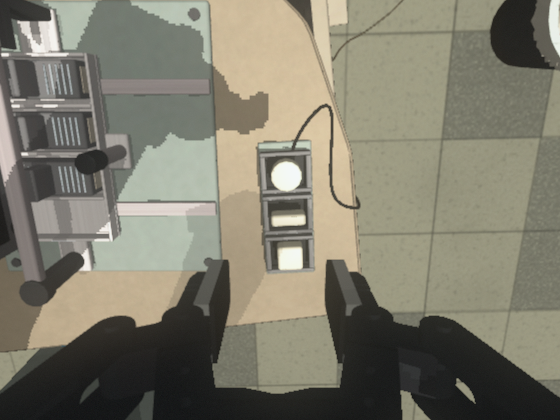

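Request:
move_arm:
  commands: [0,-10,-20,0,0,0,-40,0,0,0,-40,0,0,0,-40,0,0,0,-30,0,0,0,-18,0,0,0,-8,0,0,0,0,0,0,0,0,0]
  claw: 0

```text
t: 31.2
eef_pos: [0.5455, -0.4137, 0.046]
tool_rot: [-3.141, 0.031, -0.002]
ft_force: [0.3, 0.3, 0.8]
opening: -0.0007
```

Request:
move_arm:
  commands: [-1,-1,-5,0,0,0,-3,0,0,0,-3,0,0,0,-3,0,0,0,-2,0,0,0,-2,0,0,0,0,0,0,0,0,0]

```text
t: 31.87
eef_pos: [0.544, -0.4165, 0.031]
tool_rot: [3.139, -0.034, 0.003]
ft_force: [-4.7, 2.6, 22.3]
opening: -0.0005
```

Request:
move_arm:
  commands: [0,0,5,0,0,0,10,0,0,0,25,0,0,0,40,0,0,0,40,0,-10,20,40,0,-20,30,40,0,-20,35,20,0,-20,35,0,0,-20,35,0,0,0,0,0,0,0,0,0,0]

```text
t: 32.87
eef_pos: [0.4584, -0.2693, 0.2333]
tool_rot: [-3.14, 0.028, 0.003]
ft_force: [1.7, -0.8, 1.0]
opening: 0.0005
```

Run:
```python
from h import *
W=look('w10.png')
print('keys');comps(W,.029,.042,(.4,.6,-.45,-.38))
print('tray');comps(W,.085,.098,(.4,.7,-.4,-.1));comps(W,.118,.13,(.55,.65,-.36,-.15),20);comps(W,.068,.08,(.4,.7,-.3,-.09))
comps(W,.045,.053,(.5,.66,-.3,-.13));cass(W,(.3,.75,-.05,.15))
```

```text
tcp [ 458.4 -269.3  233.3] yaw -0.018 t 32.8667 op 0.0004586471985895442 F [ 1.7 -0.8  1. ]
keys
0.029 [424  61  34  36 927] [ 543.2 -414.5   31.8] [ 542.9 -415. ] [28.5 28.9] 51.16
0.029 [418 123  42  15 562] [ 499.6 -414.7   38.4] [ 499.1 -416.3] [12. 34.] 1.43
0.029 [419 163  33  30 865] [ 456.4 -415.9   38.5] [ 455.2 -417.7] [26.3 26. ] 2.69
tray
0.085 [ 154    0   43  214 4700] [ 523.3 -195.3   92.9] [ 519.8 -196.8] [ 25.5 153.1] 86.45
0.085 [240  29  26  28 538] [ 567.6 -255.3   90.8] [ 567.7 -255.2] [17.2 17. ] 44.98
0.068 [  62    0   60  175 6347] [ 542.4 -129.4   72.6] [ 535.9 -128.1] [ 28.3 130.2] 88.67
0.068 [177   0  11  35 318] [ 587.9 -203.7   76.1] [ 588.1 -203. ] [ 6.4 22.9] 83.22
0.068 [181  55   9  40 264] [ 547.5 -202.1   75.8] [ 547.7 -201.4] [ 4. 28.] 88.75
0.045 [111   0  19 137 523] [ 556.  -143.1   49.2] [ 552.8 -142.9] [  1.6 105.5] 88.75
0.045 [133   0  25  41 867] [ 590.6 -167.4   49.1] [ 590.5 -167. ] [18.2 29.3] 86.97
0.045 [ 179    0   56   42 1849] [ 588.8 -221.    49. ] [ 589.5 -216. ] [44.9 29.9] 88.69
0.045 [137  56  25  41 905] [ 548.5 -166.    48.9] [ 548.4 -165.8] [19.4 31.5] 88.54
0.045 [ 183   56   52   41 1726] [ 547.5 -218.7   48.9] [ 547.6 -214.4] [43.6 31.6] 89.02
```

View pics/w10.png

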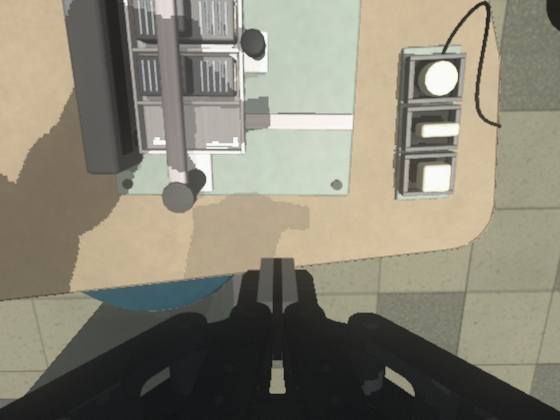

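Run:
```python
from h import *
W=cloud(grab('top','t2.png'));
print('table');comps(W,.018,.07,(.3,.8,-.05,.14),20)
print('bar');comps(W,.085,.1,(.42,.72,-.24,-.15),15);comps(W,.115,.135,(.4,.7,-.3,-.1),5);comps(W,.068,.078,(.5,.66,-.16,-.1),15)
Ws=cloud(grab('side'))
comps(Ws,.115,.135,(.5,.7,-.3,-.1),5);comps(Ws,.085,.098,(.43,.7,-.24,-.15),15)
```

```text
table
0.018 [249 158  34   9 189] [780.8  49.3  37. ] [784.1  61.9] [116.9  28.7] 88.56
bar
0.085 [338 183  10  76 361] [ 570.1 -193.6   91.4] [ 570.5 -194.8] [ 29.6 249.5] 89.32
0.115 [342 198   5   5  19] [ 632.1 -194.6  122.4] [ 631.7 -195.3] [11.4 14.1] 43.63
0.068 [318 195   9  47 348] [ 583.3 -128.    71.9] [ 580.5 -127. ] [ 27.2 155.5] 88.31
0.115 [311 228   6   6  33] [ 630.5 -201.1  122.7] [ 631.2 -198.7] [15.3 12.6] 56.59
0.085 [237 235 103  20 573] [ 571.8 -199.5   91.2] [ 568.8 -198.2] [ 32.3 249.6] 88.69
```

```bash
python3 -c "
from h import *
manip.job_done()"
```

```text
the job is handed in; nothing more can be done
```

The job is done and handed in at about 33 s of robot time, with 11 pictures viewed.

- **Cassettes:** there were three on the table, and each is upright in its own bay. Their tops read about 49 mm above the table, against 48 mm when fully down. A last top-camera scan found none left on the table.
- **Keeper bar:** it is shut. It came up against a firm stop at about 7 N, and the knob position matches the shut angle to about 1 mm. I did not feel a separate click.
- **Carriage:** it moved about 100 mm and did not move further under a 10 N push at the read head.
- **Keys:** the round key is latched at 31.8 mm, the square key has popped up to 38.5 mm, and the narrow key is still up at 38.4 mm.

Three things did not go quite as planned:
- **Keeper knob:** it rolled between the finger pads during the first swing, giving about 18 N at the wrist. I released it, took hold again with the wrist turned to match, and finished cleanly.
- **Carriage start:** the carriage shifted about 3 mm towards its loading end while I was shutting the keeper, before the slide.
- **Key press:** the round key took about 22 N at the bottom of its travel, more than it needed.

I did not knowingly touch the petri dish, oil bottle or objective case, but I did not measure them again at the end.

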